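Sort the foreign matter picked out of the cocoa beans

TASK

These finds were picked out of a lot of cocoa beans: put the two stones in the yellow tray, the two metal parts (steel bolt and brass nut) in the blue tray and the piece of wood in the green tray. Each must end lying wholly inside its tray, down on the tray's floor, not on top of another find or up on a rim. Leave the lidded jar of beans standing where it is.

Things in the scene. Friction and masses are not known exactly. Their poses are not given: they have to be found in the camera images.
- grey_stone_mid (a point): dark grey chunky stone, 48 long (x) by 36 wide (y) by 26 mm high, flat underside, about 90 g; its long sides are upright facets, so grip it across y. This point is its centre, 13 mm above its underside; z up
- red_stone_mid (a point): brick-red chunky stone, 40 long (x) by 30 wide (y) by 22 mm high, flat underside, about 50 g; its long sides are upright facets, so grip it across y. This point is its centre, 11 mm above its underside; z up
- nut_mid (a point): brass hexagon nut lying flat, 36 mm across flats, 19 mm thick, dark bore, about 90 g; two of its flats face along its y (the others at 60 and 120 degrees from it). This point is its centre, 9.5 mm above its underside; z is the bore's axis, up
- bolt_mid (a point): steel hexagon bolt lying along its x, 70 mm long, with a nut screwed on near its end; head and nut are 24 mm across flats, shank 16 mm diameter, about 130 g. This point is on the shank's axis midway between head and nut (42 mm of bare shank between them: grip it here across y), 12 mm above the surface it lies on; the head is towards -x, ending 31 mm from this point, the threaded end 39 mm towards +x; z up
- wood_mid (a point): splinter of brown wood lying along its x, 84 long by 20 wide (y) by 16 mm high with slanting ends, about 16 g; its long sides are upright (13 mm high). This point is its centre, 8 mm above its underside; z up
- tray_yellow_in (a point): yellow tray for stones: yellow plastic tray, fixed to the bench, outside 130 (its x) by 190 (its y, the long way) by 22 mm high, walls and floor 4 mm thick, so the inside is 122 by 182 mm and 18 mm deep. This point is the centre of its inner floor, 4 mm above the bench; x and y run along the sides, z up
- tray_blue_in (a point): blue tray for metal: blue plastic tray, fixed to the bench, outside 130 (its x) by 190 (its y, the long way) by 22 mm high, walls and floor 4 mm thick, so the inside is 122 by 182 mm and 18 mm deep. This point is the centre of its inner floor, 4 mm above the bench; x and y run along the sides, z up
- tray_green_in (a point): green tray for wood: green plastic tray, fixed to the bench, outside 130 (its x) by 190 (its y, the long way) by 22 mm high, walls and floor 4 mm thick, so the inside is 122 by 182 mm and 18 mm deep. This point is the centre of its inner floor, 4 mm above the bench; x and y run along the sides, z up
- jar_mid (a point): bystander: closed glass jar of brown beans with an aluminium lid, 57 mm diameter, 62 mm high, loose, standing among the finds. This point is on its axis, 31 mm above the bench; z up
There are look-alikes about, which are no part of the job. What is shaped like the part that bears nut_mid but purple is not meant.

How it is judged:
At the end, for the whole second after the job is handed in: stones in the yellow tray, bolt and nut in the blue, wood in the green: each centre within 57 mm (tray x) and 87 mm (tray y) of its tray's middle and at most 26 (grey stone), 22 (red stone, nut), 20 (bolt) or 16 mm (wood) above the tray's floor; all at rest (below 20 mm/s) (x of grey_stone_mid in the frame of tray_yellow_in between -0.057 and 0.057 m and y of grey_stone_mid in the frame of tray_yellow_in between -0.087 and 0.087 m and z of grey_stone_mid in the frame of tray_yellow_in between -0.004 and 0.026 m and linear speed of each of grey_stone, red_stone, nut, bolt, wood below 0.02 m/s and x of red_stone_mid in the frame of tray_yellow_in between -0.057 and 0.057 m and y of red_stone_mid in the frame of tray_yellow_in between -0.087 and 0.087 m and z of red_stone_mid in the frame of tray_yellow_in between -0.004 and 0.022 m and x of nut_mid in the frame of tray_blue_in between -0.057 and 0.057 m and y of nut_mid in the frame of tray_blue_in between -0.087 and 0.087 m and z of nut_mid in the frame of tray_blue_in between -0.004 and 0.022 m and x of bolt_mid in the frame of tray_blue_in between -0.057 and 0.057 m and y of bolt_mid in the frame of tray_blue_in between -0.087 and 0.087 m and z of bolt_mid in the frame of tray_blue_in between -0.004 and 0.02 m and x of wood_mid in the frame of tray_green_in between -0.057 and 0.057 m and y of wood_mid in the frame of tray_green_in between -0.087 and 0.087 m and z of wood_mid in the frame of tray_green_in between -0.004 and 0.016 m); the robot touches nothing.
It fails at once if the jar of beans is shifted by more than 30 mm (distance of jar_mid from where it was at the start of the episode above 0.03 m).
It fails at once if the jar of beans is tipped by more than 0.4 rad (angle between jar_mid's own z axis and vertical above 0.4 rad).
It also fails if it takes over 118 s, if anything falls off the work surface, if the arm or the gripper's body presses on something with over 40 N, if the wrist force passes 120 N, or if a joint passes its speed limit or range.

ROBOT

A 6-joint arm with a two-finger parallel gripper is mounted at the origin on the work surface. World frame = base frame: x ahead of the robot, y to its left, z up, the work surface at z = 0. Lengths are in m, angles in rad, forces in N, time in s.
With the tool pointing down it reaches from about 0.3 to 0.775 m from the base axis. Payload 14.6 kg.
Tool frame: the origin (TCP) lies on the centre line of the jaws, within the pads' length; the fingertips stand ctrl.tcp_to_tips ahead of it and the grasp point (between the pads) lies 2 mm behind it (ctrl.tcp_to_tips is the distance from the TCP to the fingertips, in m); z points along the fingers, y is the line along which they close (so a half turn about z gives the same grasp; the last joint's range is limited). The gripper opens to 94 mm and grips with 3 to 60 N. Pads are 16 mm wide; open, the fingers measure 119 mm over their backs; the gripper's body (75 mm by 177 mm) begins 78 mm behind the grasp point.
Start: joints at [1.101, 0.3, 1.521, -0, 1.321, -0.067], TCP at [0.216, 0.506, 0.222] pointing down, gripper open.
Joint ranges: [-3.03, 3.03], [-0.79, 2.21], [0.23, 2.52], [-1.04, 4.18], [0, 3.07], [-2.55, 2.55]. Speed limits (rad/s): [2.22, 2.22, 2.57, 3.14, 3.14, 3.14].

INTERFACE

Orientations are given as [roll, pitch, yaw] about the fixed x, y, z axes, in that order (R = Rz(yaw) Ry(pitch) Rx(roll)).
In Python, from station import telemetry, viewer, hand_in, ctrl gives the robot as it stands.
- The arm moves only by the tool step_arm, never from a script. Its argument "plan" is a list of rows, each an object of numbers: "dx", "dy", "dz": the shift along the tool's x, y, z scaled (see below); "rx", "ry", "rz": the turn, a rotation vector about the tool's x, y, z scaled (see below); "claw": the closure, from 0 (fully open) to 1 (shut). In form: [{"dx": .., "dy": .., "dz": .., "rx": .., "ry": .., "rz": .., "claw": ..}, ...]. A call has 1 to 10 rows; each row shifts and turns the commanded pose from where the row before left it, along the tool's axes as they then stand; what a row does not reach is not made up. The controller multiplies each number of a shift by 0.1 m and each number of a turn by 90 degrees. A row lasts 1/10 s, in which the tool goes at most 50 mm and 8.59 degrees, less where a joint would pass 70% of its speed; a pose out of reach is approached as far as the arm can. A call with a number of a shift or a turn outside -1 to 1 is refused whole. A call with a gripper value outside its range is refused whole. The fingers move at their own pace and stop on an object; "grip_force" is the grip in N (left out, the last holds). Time passes only in rows, so rows that do not move let the fingers close. It gives the time, the measured TCP pose, the force, the opening and the grip force at its end, in the units of the state.
- telemetry.get_obs(): the state, without advancing time (a new reading comes with each control period).
- viewer.camera(name): name is "scene" or "top"; returns a dict with "img" (400x640x3 uint8, red, green, blue), "z_map" (400x640 float32, m along the optical axis (not along the pixel's ray), 0 where there is no reading), "fx", "fy", "cx", "cy" (pixels), "R" (3x3) and "t" (3): a world point X has camera coordinates R X + t. Camera axes: x right, y down, z forward; pixel columns grow to the right and rows downward; lengths in m; the calibration is good to about 2 mm. A picture is of the moment at which its call begins.
- hand_in(): hands the job in; it is judged then, once.
Trained networks look in a picture, given as the dict that the camera call returned (one of the last four; its "shot" number tells which), for a name from the list of things; names that differ only in an ending like _2 or _b are one class to them, and where a whole thing is asked for, a point or a joint stands for the part that bears it (a point fixed in the world has none). Each returns a list of dicts, best first, with "score" (0 to 1); they miss things now and then, are a little off and sometimes report something else, mostly with a low value. They report only what shows in the picture. A call takes as long as a camera call. They do not tell look-alikes from the thing itself.
- viewer.recognise(target, picture): "rect" ([left, top, right, bottom] in pixels, round what is visible of it).
The state is a dict: "time_s": time; "qpos": joint angles; "joint_vel": joint speeds; "tau": joint torques, N m; "ee_pos": TCP position; "eef_rot": TCP orientation; "force": force on the tool from outside, world axes, zero at the start; "moment": the same for the moment, N m; "grip_width": finger opening in m; "grip_force": force on a finger pad.
Only numpy, scipy, OpenCV 4.12 (cv2) and the standard library are available. Lean on these libraries where they do the work, as an engineer would, in place of code of your own. Each camera call takes 0.05 s, during which the arm holds its last target. There are 200 camera calls.

## Working session

There is one attempt and no reset: what is moved stays moved. The work goes in short steps, Python scripts to look and compute and a tool call to move; the robot and the scene stay as the last step left them, time stands still between calls to the robot, and variables do not carry over. Pictures are saved under pics/ and viewed, at most 14 in all, crops included, and the job is handed in when it is done.

Besides the shell and the picture viewer there is one more tool, called by a JSON object that holds its "name" and its "arguments". step_arm: Moves the arm, as the interface text tells. Shifts and turns lie within -1 to 1; 1 stands for 0.1 m of shift or 90 degrees of turn. Its arguments: {"type":"object","properties":{"plan":{"type":"array"},"grip_force":{"type":"number"}},"required":["plan"]}

```bash
mkdir -p pics
cat > h.py <<'E'
import numpy as np,cv2
from station import telemetry, viewer, hand_in, ctrl
def world(p,u,v,z):
    Ri=p["R"].T; d=Ri@np.array([(u-p["cx"])/p["fx"],(v-p["cy"])/p["fy"],1]); o=-Ri@p["t"]
    return o+d*(z-o[2])/d[2]
def cloud(p):
    v,u=np.mgrid[:400,:640]; Z=p["z_map"]
    c=np.stack([(u-p["cx"])/p["fx"]*Z,(v-p["cy"])/p["fy"]*Z,Z],-1)
    return (c-p["t"])@p["R"]
def save(p,n,s=1): cv2.imwrite(n,cv2.resize(p["img"][...,::-1],None,fx=s,fy=s))
E
python3 - <<'E'
from h import *
print(telemetry.get_obs()); print(ctrl.tcp_to_tips)
p=viewer.camera("top"); save(p,"pics/top.png",1.25); q=viewer.camera("scene"); save(q,"pics/scene.png",1.25)
np.save("top.npy",p,allow_pickle=True)
print(p["fx"],p["R"],p["t"])
C=cloud(p)
for n in "grey_stone_mid red_stone_mid nut_mid bolt_mid wood_mid tray_yellow_in tray_blue_in tray_green_in jar_mid".split():
    for r in viewer.recognise(n,p)[:3]:
        a,b,c,d=r["rect"]; print(n,round(r["score"],2),np.round(r["rect"]),world(p,(a+c)/2,(b+d)/2,.012).round(3),C[int((b+d)/2),int((a+c)/2)].round(3))
E
```

```text
{'time_s': 0.0, 'qpos': array([ 1.10139081e+00,  3.00454499e-01,  1.52156970e+00, -4.26479493e-06,
        1.32071051e+00, -6.65893959e-02]), 'joint_vel': array([ 0.00236333,  0.00090714, -0.00037375, -0.00147751, -0.00222269,
       -0.0008117 ]), 'tau': array([ 2.02397270e-03, -5.31799865e+01, -3.52745569e+01,  7.08735734e-02,
        2.44694244e-02, -9.53062158e-05]), 'ee_pos': array([0.21549458, 0.50576311, 0.22190024]), 'eef_rot': array([-3.14045285e+00, -7.18708721e-05,  2.73877755e+00]), 'force': array([-0.21443575, -0.53850374, -0.11668288]), 'moment': array([ 0.0242376 , -0.00997992,  0.04815148]), 'grip_force': 0.0, 'grip_width': 0.09370400962123013}
0.017
427.880590421058 [[ 0.00622844 -0.99992168  0.01085567]
 [-0.98086701 -0.0082214  -0.1945053 ]
 [ 0.19457932 -0.0094365  -0.98084139]] [-0.02098003  0.51787397  0.94686629]
grey_stone_mid 0.72 [332. 213. 353. 233.] [ 0.474 -0.073  0.012] [ 0.472 -0.07   0.028]
grey_stone_mid 0.37 [270. 124. 349. 177.] [0.654 0.009 0.012] [0.66 0.01 0.  ]
red_stone_mid 0.73 [220. 234. 232. 253.] [0.423 0.203 0.012] [0.423 0.203 0.019]
nut_mid 0.77 [461. 223. 475. 237.] [ 0.46  -0.374  0.012] [ 0.461 -0.372  0.017]
nut_mid 0.65 [387. 240. 403. 255.] [ 0.417 -0.198  0.012] [ 0.417 -0.196  0.02 ]
bolt_mid 0.82 [434. 245. 458. 278.] [ 0.385 -0.317  0.012] [ 0.385 -0.313  0.018]
wood_mid 0.91 [170. 222. 189. 259.] [0.43  0.315 0.012] [0.43  0.315 0.015]
tray_blue_in 0.79 [158. 137. 240. 190.] [0.619 0.281 0.012] [0.622 0.284 0.007]
jar_mid 0.76 [271. 211. 296. 232.] [0.477 0.069 0.012] [0.47  0.067 0.062]
jar_mid 0.71 [388. 237. 403. 254.] [ 0.42  -0.198  0.012] [ 0.422 -0.196  0.018]
jar_mid 0.22 [332. 210. 353. 233.] [ 0.479 -0.073  0.012] [ 0.477 -0.07   0.026]
```

View pics/top.png

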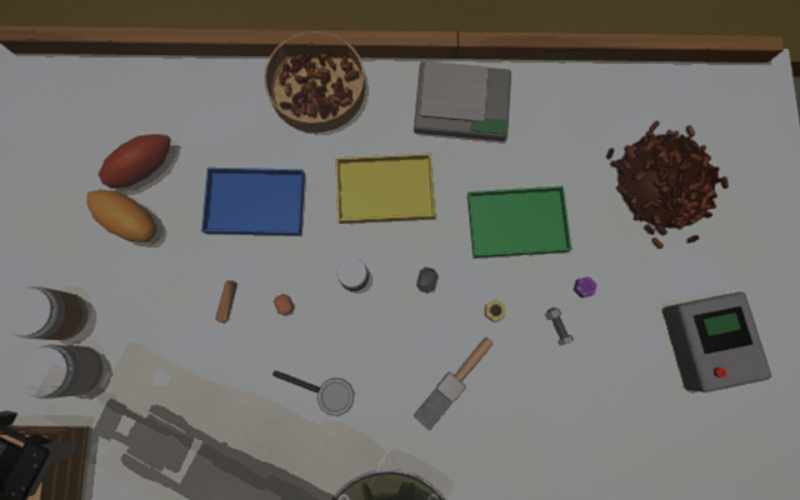

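View pics/scene.png

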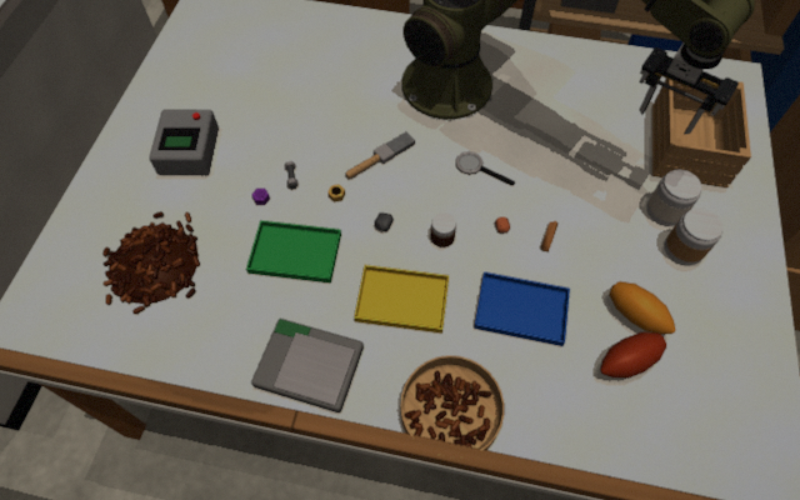

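The top view shows the wood at (226,301), red stone (284,304), jar (352,274), grey stone (427,280), brass nut (495,310), bolt (560,326) and the purple decoy (585,287), with the trays at blue (254,201), yellow (386,188) and green (518,221). The scene view shows the same layout. Next I'll get precise poses.

```bash
cat > meas.py <<'E'
from h import *
G=dict(grey=(.474,-.073),red=(.423,.203),nut=(.417,-.198),bolt=(.385,-.315),wood=(.43,.315),jar=(.47,.068))
def fit(P):
    (c,s,a)=cv2.minAreaRect((P[:,:2]*1000).astype(np.float32))
    w,h=s
    if w<h: a+=90; w,h=h,w
    return np.round(c,1),round(w),round(h),round((a+90)%180-90,1)
def run(G,r=.055,zmin=.006):
  for cam in("top","scene"):
    p=viewer.camera(cam); C=cloud(p); ok=p["z_map"]>0
    for n,(x,y) in G.items():
        m=ok&(np.hypot(C[...,0]-x,C[...,1]-y)<r)&(C[...,2]>zmin)&(C[...,2]<.09)
        P=C[m]
        if len(P)<8: print(cam,n,"few",len(P)); continue
        print(cam,n,len(P),*fit(P),"mean",(P[:,:2].mean(0)*1000).round(1),"zmax",P[:,2].max().round(3))
    yield p,C
E
python3 - <<'E'
from meas import *
for (p,C),cam in zip(run(G),("top","scene")):
    hsv=cv2.cvtColor(p["img"],cv2.COLOR_RGB2HSV)
    for n,lo,hi,c0 in(("yellow",22,35,(.654,.009)),("blue",105,125,(.62,.283)),("green",50,75,(.60,-.25))):
        m=cv2.inRange(hsv,(lo,100,40),(hi,255,255))>0
        m&=(np.hypot(C[...,0]-c0[0],C[...,1]-c0[1])<.13)&(p["z_map"]>0)
        P=C[m]; print(cam,n,*fit(P),np.percentile(P[:,2],[5,50,98]).round(3))
    if cam=="top":
        cv2.imwrite("pics/crop.png",cv2.resize(p["img"][200:290,160:480,::-1],None,fx=2.5,fy=2.5,interpolation=cv2.INTER_CUBIC))
    else:
        cv2.imwrite("pics/crop2.png",cv2.resize(p["img"][110:210,190:470,::-1],None,fx=2.8,fy=2.8,interpolation=cv2.INTER_CUBIC))
E
```

```text
top grey 272 [473.4 -68.5] 48 36 -13.9 mean [472.  -68.1] zmax 0.029
top red 199 [423.9 204.3] 39 30 24.5 mean [423.3 203.1] zmax 0.026
top nut 212 [ 414.9 -197.5] 38 36 -3.2 mean [ 414.7 -197.1] zmax 0.023
top bolt 260 [ 388.5 -319.1] 70 28 23.1 mean [ 387.3 -317.6] zmax 0.028
top wood 307 [429.9 314.5] 81 22 -11.1 mean [429.1 313.3] zmax 0.02
top jar 522 [478.3  70.6] 55 54 -1.3 mean [475.9  70.2] zmax 0.066
top yellow [655.8  11.8] 190 130 -86.7 [0.    0.004 0.022]
top blue [626.1 271.3] 189 129 89.3 [0.    0.004 0.022]
top green [ 589.5 -249.7] 190 129 -85.9 [0.    0.003 0.022]
scene grey 185 [479. -72.] 86 80 -9.1 mean [478.3 -70.6] zmax 0.032
scene red 132 [418.7 195.8] 85 79 -38.6 mean [427.1 202.4] zmax 0.027
scene nut 159 [ 409.8 -201.2] 98 83 -31.4 mean [ 416.7 -199.9] zmax 0.027
scene bolt 164 [ 381.2 -311.7] 100 70 12.8 mean [ 389.7 -319.1] zmax 0.033
scene wood 173 [430.3 322. ] 107 64 -10.3 mean [432.5 312.3] zmax 0.022
scene jar 453 [470.1  67. ] 84 57 18.7 mean [489.2  70.7] zmax 0.069
scene yellow [657.5  13.1] 189 133 -86.1 [0.    0.005 0.024]
scene blue [628.4 272.8] 193 133 89.2 [0.    0.005 0.023]
scene green [ 590.3 -250.8] 189 135 -85.5 [0.    0.005 0.024]
```

View pics/crop.png

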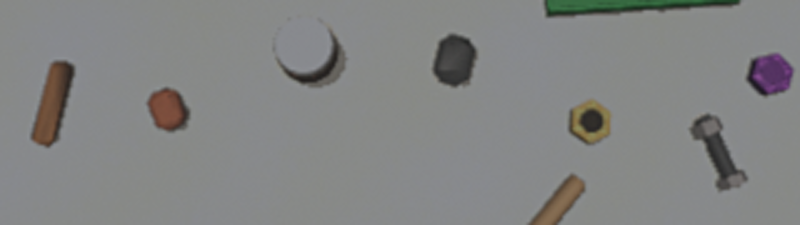

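View pics/crop2.png

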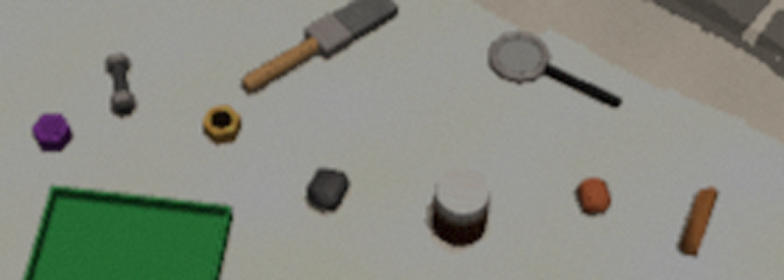

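Both crops agree with the fits. The nut has flats facing world y, the bolt's axis is at about 23°, the wood is at −11°, grey at −14° and red at 24°. I'll start with the wood.

{"name": "step_arm", "arguments": {"plan": [{"rz":-0.067,"claw":0.4},{"rz":-0.067,"claw":0.4},{"dx":-0.353,"dy":-0.21,"dz":0.146,"claw":0.4},{"dx":-0.353,"dy":-0.21,"dz":0.146,"claw":0.4},{"dx":-0.353,"dy":-0.21,"dz":0.146,"claw":0.4},{"dx":-0.353,"dy":-0.21,"dz":0.146,"claw":0.4},{"dx":-0.353,"dy":-0.21,"dz":0.146,"claw":0.4},{"dx":-0.353,"dy":-0.21,"dz":0.146,"claw":0.4},{"dx":-0.353,"dy":-0.21,"dz":0.146,"claw":0.4},{"claw":0.4}], "grip_force": 25}}

```text
$.plan[0]: bad value
```

```bash
cat > d.py <<'E'
# usage: d.py yaw x y z [x y z ...] : rotate first, then legs in tool axes (units of 0.1 m / 90 deg)
import sys; from h import *
o=telemetry.get_obs(); P=o["ee_pos"]*1000; yaw=np.degrees(o["eef_rot"][2]); a=list(map(float,sys.argv[1:]))
print("t",round(o["time_s"],1),"pos",P.round(1),"rpy",np.degrees(o["eef_rot"]).round(1),"q6",np.degrees(o["qpos"][5]).round(),"w",round(o["grip_width"]*1000,1),"f",o["grip_force"].round(1),o["force"].round(1))
t=a[0]; d=(yaw-t+180)%360-180; print("rz",round(d/90,3)); c,s=np.cos(np.radians(t)),np.sin(np.radians(t))
for w in np.reshape(a[1:],(-1,3)):
    D=w-P; P=w; print("leg",w,"->",np.round([(c*D[0]+s*D[1])/100,(s*D[0]-c*D[1])/100,-D[2]/100],3))
E
python3 d.py 169 430 314.5 20 430 314.5 140 590 -250 140 590 -250 26
```

```text
Traceback (most recent call last):
  File "d.py", line 4, in <module>
    print("t",round(o["time_s"],1),"pos",P.round(1),"rpy",np.degrees(o["eef_rot"]).round(1),"q6",np.degrees(o["qpos"][5]).round(),"w",round(o["grip_width"]*1000,1),"f",o["grip_force"].round(1),o["force"].round(1))
                                                                                                                                                                        ^^^^^^^^^^^^^^^^^^^^^
AttributeError: 'float' object has no attribute 'round'
```

Each row probably needs every key.

{"name": "step_arm", "arguments": {"plan": [{"dx":0,"dy":0,"dz":0,"rx":0,"ry":0,"rz":-0.067,"claw":0.4},{"dx":0,"dy":0,"dz":0,"rx":0,"ry":0,"rz":-0.067,"claw":0.4},{"dx":-0.353,"dy":-0.21,"dz":0.146,"rx":0,"ry":0,"rz":0,"claw":0.4},{"dx":-0.353,"dy":-0.21,"dz":0.146,"rx":0,"ry":0,"rz":0,"claw":0.4},{"dx":-0.353,"dy":-0.21,"dz":0.146,"rx":0,"ry":0,"rz":0,"claw":0.4},{"dx":-0.353,"dy":-0.21,"dz":0.146,"rx":0,"ry":0,"rz":0,"claw":0.4},{"dx":-0.353,"dy":-0.21,"dz":0.146,"rx":0,"ry":0,"rz":0,"claw":0.4},{"dx":-0.353,"dy":-0.21,"dz":0.146,"rx":0,"ry":0,"rz":0,"claw":0.4},{"dx":-0.353,"dy":-0.21,"dz":0.146,"rx":0,"ry":0,"rz":0,"claw":0.4},{"dx":0,"dy":0,"dz":0,"rx":0,"ry":0,"rz":0,"claw":0.4}], "grip_force": 25}}

```text
time_s: 1.65
ee_pos: [0.4321, 0.3113, 0.1184]
eef_rot: [-3.14, -0.001, 2.945]
force: [0.4, -1.1, -0.3]
grip_width: 0.0563
grip_force: 0.0
```

```bash
sed -i 's/o\["grip_force"\].round(1)/round(float(o["grip_force"]),1)/' d.py
python3 d.py 169 430 314.5 20 430 314.5 140 590 -250 140 590 -250 26
```

```text
t 1.6 pos [432.1 311.3 118.4] rpy [-1.799e+02 -1.000e-01  1.688e+02] q6 -47.0 w 56.3 f 0.0 [ 0.4 -1.1 -0.3]
rz -0.003
leg [430.  314.5  20. ] -> [0.026 0.028 0.984]
leg [430.  314.5 140. ] -> [ 0.   0.  -1.2]
leg [ 590. -250.  140.] -> [-2.648 -5.236 -0.   ]
leg [ 590. -250.   26.] -> [0.   0.   1.14]
```

{"name": "step_arm", "arguments": {"plan": [{"dx":0,"dy":0,"dz":0.2,"rx":0,"ry":0,"rz":0,"claw":0.4},{"dx":0,"dy":0,"dz":0.2,"rx":0,"ry":0,"rz":0,"claw":0.4},{"dx":0,"dy":0,"dz":0.2,"rx":0,"ry":0,"rz":0,"claw":0.4},{"dx":0,"dy":0,"dz":0,"rx":0,"ry":0,"rz":0,"claw":0.4},{"dx":0,"dy":0,"dz":0,"rx":0,"ry":0,"rz":0,"claw":0.4}]}}

```text
time_s: 2.15
ee_pos: [0.43, 0.3149, 0.0609]
eef_rot: [3.141, 0.0, 2.95]
force: [0.1, 0.2, 0.1]
grip_width: 0.0562
grip_force: 0.0
```

```bash
python3 d.py 169 430 314.5 20 430 314.5 140 590 -250 140 590 -250 26
```

```text
t 2.1 pos [430.  314.9  60.9] rpy [180.   0. 169.] q6 -47.0 w 56.2 f 0.0 [0.1 0.2 0.1]
rz 0.0
leg [430.  314.5  20. ] -> [-0.001 -0.004  0.409]
leg [430.  314.5 140. ] -> [ 0.   0.  -1.2]
leg [ 590. -250.  140.] -> [-2.648 -5.236 -0.   ]
leg [ 590. -250.   26.] -> [0.   0.   1.14]
```

{"name": "step_arm", "arguments": {"plan": [{"dx":0,"dy":0,"dz":0.2,"rx":0,"ry":0,"rz":0,"claw":0.4},{"dx":0,"dy":0,"dz":0.2,"rx":0,"ry":0,"rz":0,"claw":0.4},{"dx":0,"dy":0,"dz":0,"rx":0,"ry":0,"rz":0,"claw":0.4},{"dx":0,"dy":0,"dz":0,"rx":0,"ry":0,"rz":0,"claw":1},{"dx":0,"dy":0,"dz":0,"rx":0,"ry":0,"rz":0,"claw":1},{"dx":0,"dy":0,"dz":0,"rx":0,"ry":0,"rz":0,"claw":1},{"dx":0,"dy":0,"dz":0,"rx":0,"ry":0,"rz":0,"claw":1},{"dx":0,"dy":0,"dz":0,"rx":0,"ry":0,"rz":0,"claw":1},{"dx":0,"dy":0,"dz":0,"rx":0,"ry":0,"rz":0,"claw":1}]}}

```text
time_s: 3.05
ee_pos: [0.4302, 0.3146, 0.0206]
eef_rot: [3.141, 0.0, 2.949]
force: [-1.9, 0.5, 3.7]
grip_width: 0.0192
grip_force: 25.0
```

{"name": "step_arm", "arguments": {"plan": [{"dx":0,"dy":0,"dz":-0.2,"rx":0,"ry":0,"rz":0,"claw":1},{"dx":0,"dy":0,"dz":-0.3,"rx":0,"ry":0,"rz":0,"claw":1},{"dx":0,"dy":0,"dz":-0.4,"rx":0,"ry":0,"rz":0,"claw":1},{"dx":0,"dy":0,"dz":-0.3,"rx":0,"ry":0,"rz":0,"claw":1},{"dx":0,"dy":0,"dz":0,"rx":0,"ry":0,"rz":0,"claw":1}]}}

```text
time_s: 3.55
ee_pos: [0.4314, 0.3153, 0.1443]
eef_rot: [3.137, 0.005, 2.949]
force: [-1.1, 0.7, -0.2]
grip_width: 0.0197
grip_force: 25.0
```

{"name": "step_arm", "arguments": {"plan": [{"dx":-0.204,"dy":-0.403,"dz":0,"rx":0,"ry":0,"rz":0,"claw":1},{"dx":-0.204,"dy":-0.403,"dz":0,"rx":0,"ry":0,"rz":0,"claw":1},{"dx":-0.204,"dy":-0.403,"dz":0,"rx":0,"ry":0,"rz":0,"claw":1},{"dx":-0.204,"dy":-0.403,"dz":0,"rx":0,"ry":0,"rz":0,"claw":1},{"dx":-0.204,"dy":-0.403,"dz":0,"rx":0,"ry":0,"rz":0,"claw":1},{"dx":-0.204,"dy":-0.403,"dz":0,"rx":0,"ry":0,"rz":0,"claw":1},{"dx":-0.204,"dy":-0.403,"dz":0,"rx":0,"ry":0,"rz":0,"claw":1},{"dx":-0.204,"dy":-0.403,"dz":0,"rx":0,"ry":0,"rz":0,"claw":1},{"dx":-0.204,"dy":-0.403,"dz":0,"rx":0,"ry":0,"rz":0,"claw":1},{"dx":-0.204,"dy":-0.403,"dz":0,"rx":0,"ry":0,"rz":0,"claw":1}]}}

```text
time_s: 4.55
ee_pos: [0.5532, -0.122, 0.1393]
eef_rot: [3.141, -0.001, 2.949]
force: [0.8, 0.4, -0.7]
grip_width: 0.0201
grip_force: 25.0
```

{"name": "step_arm", "arguments": {"plan": [{"dx":-0.204,"dy":-0.403,"dz":0,"rx":0,"ry":0,"rz":0,"claw":1},{"dx":-0.204,"dy":-0.403,"dz":0,"rx":0,"ry":0,"rz":0,"claw":1},{"dx":-0.204,"dy":-0.403,"dz":0,"rx":0,"ry":0,"rz":0,"claw":1},{"dx":0,"dy":0,"dz":0.2,"rx":0,"ry":0,"rz":0,"claw":1},{"dx":0,"dy":0,"dz":0.3,"rx":0,"ry":0,"rz":0,"claw":1},{"dx":0,"dy":0,"dz":0.2,"rx":0,"ry":0,"rz":0,"claw":1},{"dx":0,"dy":0,"dz":0,"rx":0,"ry":0,"rz":0,"claw":1},{"dx":0,"dy":0,"dz":0,"rx":0,"ry":0,"rz":0,"claw":1}]}}

```text
time_s: 5.35
ee_pos: [0.5902, -0.2504, 0.0702]
eef_rot: [3.141, -0.001, 2.949]
force: [0.7, -0.2, 0.5]
grip_width: 0.0196
grip_force: 25.0
```

```bash
python3 d.py 169 590 -250 26 590 -250 140 388 -319 140 388 -319 20
```

```text
t 5.3 pos [ 590.2 -250.4   70.2] rpy [180.  -0. 169.] q6 -105.0 w 19.6 f 25.0 [ 0.7 -0.2  0.5]
rz -0.0
leg [ 590. -250.   26.] -> [0.003 0.004 0.442]
leg [ 590. -250.  140.] -> [ 0.    0.   -1.14]
leg [ 388. -319.  140.] -> [ 1.851 -1.063 -0.   ]
leg [ 388. -319.   20.] -> [0.  0.  1.2]
```

{"name": "step_arm", "arguments": {"plan": [{"dx":0,"dy":0,"dz":0.25,"rx":0,"ry":0,"rz":0,"claw":1},{"dx":0,"dy":0,"dz":0.2,"rx":0,"ry":0,"rz":0,"claw":1},{"dx":0,"dy":0,"dz":0,"rx":0,"ry":0,"rz":0,"claw":1},{"dx":0,"dy":0,"dz":0,"rx":0,"ry":0,"rz":0,"claw":0.5},{"dx":0,"dy":0,"dz":0,"rx":0,"ry":0,"rz":0,"claw":0.5},{"dx":0,"dy":0,"dz":0,"rx":0,"ry":0,"rz":0,"claw":0.5},{"dx":0,"dy":0,"dz":0,"rx":0,"ry":0,"rz":0,"claw":0.5}]}}

```text
time_s: 6.05
ee_pos: [0.5904, -0.2506, 0.026]
eef_rot: [-3.141, 0.001, 2.949]
force: [-0.0, 0.2, -0.4]
grip_width: 0.0461
grip_force: 0.0
```

{"name": "step_arm", "arguments": {"plan": [{"dx":0,"dy":0,"dz":-0.3,"rx":0,"ry":0,"rz":0,"claw":0.5},{"dx":0,"dy":0,"dz":-0.4,"rx":0,"ry":0,"rz":-0.061,"claw":0.3},{"dx":0,"dy":0,"dz":-0.3,"rx":0,"ry":0,"rz":-0.061,"claw":0.3},{"dx":0.35,"dy":0.105,"dz":0,"rx":0,"ry":0,"rz":0,"claw":0.3},{"dx":0.35,"dy":0.105,"dz":0,"rx":0,"ry":0,"rz":0,"claw":0.3},{"dx":0.35,"dy":0.105,"dz":0,"rx":0,"ry":0,"rz":0,"claw":0.3},{"dx":0.35,"dy":0.105,"dz":0,"rx":0,"ry":0,"rz":0,"claw":0.3},{"dx":0.35,"dy":0.105,"dz":0,"rx":0,"ry":0,"rz":0,"claw":0.3},{"dx":0,"dy":0,"dz":0.3,"rx":0,"ry":0,"rz":0,"claw":0.3},{"dx":0,"dy":0,"dz":0.3,"rx":0,"ry":0,"rz":0,"claw":0.3}]}}

```text
time_s: 7.05
ee_pos: [0.4154, -0.1981, 0.0661]
eef_rot: [-3.14, 0.003, 3.141]
force: [0.6, -0.1, -0.5]
grip_width: 0.0658
grip_force: 0.0
```

{"name": "step_arm", "arguments": {"plan": [{"dx":0,"dy":0,"dz":0,"rx":0,"ry":0,"rz":0,"claw":0.3},{"dx":0,"dy":0,"dz":0,"rx":0,"ry":0,"rz":0,"claw":0.3}]}}

```text
time_s: 7.25
ee_pos: [0.4155, -0.198, 0.066]
eef_rot: [3.141, -0.0, 3.141]
force: [-0.9, -0.5, -0.4]
grip_width: 0.0656
grip_force: 0.0
```

```bash
python3 d.py 180 415 -197.5 20 415 -197.5 140 622 232 140 622 232 25
```

```text
t 7.2 pos [ 415.5 -198.    66. ] rpy [180.  -0. 180.] q6 -120.0 w 65.6 f 0.0 [-0.9 -0.5 -0.4]
rz -0.0
leg [ 415.  -197.5   20. ] -> [0.005 0.005 0.46 ]
leg [ 415.  -197.5  140. ] -> [ 0.   0.  -1.2]
leg [622. 232. 140.] -> [-2.07   4.295 -0.   ]
leg [622. 232.  25.] -> [0.   0.   1.15]
```

{"name": "step_arm", "arguments": {"plan": [{"dx":0,"dy":0,"dz":0.23,"rx":0,"ry":0,"rz":0,"claw":0.3},{"dx":0,"dy":0,"dz":0.23,"rx":0,"ry":0,"rz":0,"claw":0.3},{"dx":0,"dy":0,"dz":0,"rx":0,"ry":0,"rz":0,"claw":0.3},{"dx":0,"dy":0,"dz":0,"rx":0,"ry":0,"rz":0,"claw":1},{"dx":0,"dy":0,"dz":0,"rx":0,"ry":0,"rz":0,"claw":1},{"dx":0,"dy":0,"dz":0,"rx":0,"ry":0,"rz":0,"claw":1},{"dx":0,"dy":0,"dz":0,"rx":0,"ry":0,"rz":0,"claw":1},{"dx":0,"dy":0,"dz":0,"rx":0,"ry":0,"rz":0,"claw":1},{"dx":0,"dy":0,"dz":0,"rx":0,"ry":0,"rz":0,"claw":1}], "grip_force": 35}}

```text
time_s: 8.15
ee_pos: [0.4157, -0.1981, 0.02]
eef_rot: [-3.141, 0.001, 3.141]
force: [-1.7, 0.6, 8.0]
grip_width: 0.0359
grip_force: 34.4
```

{"name": "step_arm", "arguments": {"plan": [{"dx":0,"dy":0,"dz":-0.2,"rx":0,"ry":0,"rz":0,"claw":1},{"dx":0,"dy":0,"dz":-0.3,"rx":0,"ry":0,"rz":0,"claw":1},{"dx":0,"dy":0,"dz":-0.4,"rx":0,"ry":0,"rz":0,"claw":1},{"dx":0,"dy":0,"dz":-0.3,"rx":0,"ry":0,"rz":0,"claw":1},{"dx":0,"dy":0,"dz":0,"rx":0,"ry":0,"rz":0,"claw":1}]}}

```text
time_s: 8.65
ee_pos: [0.4166, -0.1986, 0.143]
eef_rot: [-3.138, 0.006, 3.141]
force: [-0.2, 0.3, -2.2]
grip_width: 0.036
grip_force: 34.4
```

{"name": "step_arm", "arguments": {"plan": [{"dx":-0.188,"dy":0.39,"dz":0,"rx":0,"ry":0,"rz":0,"claw":1},{"dx":-0.188,"dy":0.39,"dz":0,"rx":0,"ry":0,"rz":0,"claw":1},{"dx":-0.188,"dy":0.39,"dz":0,"rx":0,"ry":0,"rz":0,"claw":1},{"dx":-0.188,"dy":0.39,"dz":0,"rx":0,"ry":0,"rz":0,"claw":1},{"dx":-0.188,"dy":0.39,"dz":0,"rx":0,"ry":0,"rz":0,"claw":1},{"dx":-0.188,"dy":0.39,"dz":0,"rx":0,"ry":0,"rz":0,"claw":1},{"dx":-0.188,"dy":0.39,"dz":0,"rx":0,"ry":0,"rz":0,"claw":1},{"dx":-0.188,"dy":0.39,"dz":0,"rx":0,"ry":0,"rz":0,"claw":1},{"dx":-0.188,"dy":0.39,"dz":0,"rx":0,"ry":0,"rz":0,"claw":1},{"dx":-0.188,"dy":0.39,"dz":0,"rx":0,"ry":0,"rz":0,"claw":1}]}}

```text
time_s: 9.65
ee_pos: [0.6036, 0.1937, 0.1379]
eef_rot: [-3.141, -0.002, 3.141]
force: [0.1, -0.6, -1.6]
grip_width: 0.0363
grip_force: 34.4
```

{"name": "step_arm", "arguments": {"plan": [{"dx":-0.188,"dy":0.39,"dz":0,"rx":0,"ry":0,"rz":0,"claw":1},{"dx":0,"dy":0,"dz":0.2,"rx":0,"ry":0,"rz":0,"claw":1},{"dx":0,"dy":0,"dz":0.3,"rx":0,"ry":0,"rz":0,"claw":1},{"dx":0,"dy":0,"dz":0.2,"rx":0,"ry":0,"rz":0,"claw":1},{"dx":0,"dy":0,"dz":0,"rx":0,"ry":0,"rz":0,"claw":1},{"dx":0,"dy":0,"dz":0,"rx":0,"ry":0,"rz":0,"claw":1}]}}

```text
time_s: 10.25
ee_pos: [0.6222, 0.2309, 0.069]
eef_rot: [-3.141, -0.001, 3.141]
force: [-0.8, -0.3, 0.3]
grip_width: 0.036
grip_force: 34.4
```

```bash
python3 d.py 204.5 622 232 25 622 232 140 424 204 140 424 204 20
```

```text
t 10.2 pos [622.2 230.9  69. ] rpy [-180.   -0.  180.] q6 -73.0 w 36.0 f 34.4 [-0.8 -0.3  0.3]
rz -0.273
leg [622. 232.  25.] -> [-0.002  0.011  0.44 ]
leg [622. 232. 140.] -> [-0.    0.   -1.15]
leg [424. 204. 140.] -> [ 1.918  0.566 -0.   ]
leg [424. 204.  20.] -> [-0.   0.   1.2]
```

{"name": "step_arm", "arguments": {"plan": [{"dx":0,"dy":0.005,"dz":0.24,"rx":0,"ry":0,"rz":0,"claw":1},{"dx":0,"dy":0.005,"dz":0.2,"rx":0,"ry":0,"rz":0,"claw":1},{"dx":0,"dy":0,"dz":0,"rx":0,"ry":0,"rz":0,"claw":1},{"dx":0,"dy":0,"dz":0,"rx":0,"ry":0,"rz":0,"claw":0.48},{"dx":0,"dy":0,"dz":0,"rx":0,"ry":0,"rz":0,"claw":0.48},{"dx":0,"dy":0,"dz":0,"rx":0,"ry":0,"rz":0,"claw":0.48},{"dx":0,"dy":0,"dz":0,"rx":0,"ry":0,"rz":0,"claw":0.48}]}}

```text
time_s: 10.95
ee_pos: [0.6227, 0.2321, 0.0262]
eef_rot: [3.141, 0.001, 3.141]
force: [-0.8, -0.9, -1.2]
grip_width: 0.0489
grip_force: 0.0
```

{"name": "step_arm", "arguments": {"plan": [{"dx":0,"dy":0,"dz":-0.3,"rx":0,"ry":0,"rz":0,"claw":0.48},{"dx":0,"dy":0,"dz":-0.3,"rx":0,"ry":0,"rz":-0.091,"claw":0.35},{"dx":0,"dy":0,"dz":-0.3,"rx":0,"ry":0,"rz":-0.091,"claw":0.35},{"dx":0,"dy":0,"dz":-0.1,"rx":0,"ry":0,"rz":-0.091,"claw":0.35},{"dx":0.384,"dy":0.113,"dz":0,"rx":0,"ry":0,"rz":0,"claw":0.35},{"dx":0.384,"dy":0.113,"dz":0,"rx":0,"ry":0,"rz":0,"claw":0.35},{"dx":0.384,"dy":0.113,"dz":0,"rx":0,"ry":0,"rz":0,"claw":0.35},{"dx":0.384,"dy":0.113,"dz":0,"rx":0,"ry":0,"rz":0,"claw":0.35},{"dx":0.384,"dy":0.113,"dz":0,"rx":0,"ry":0,"rz":0,"claw":0.35},{"dx":0,"dy":0,"dz":0.3,"rx":0,"ry":0,"rz":0,"claw":0.35}]}}

```text
time_s: 11.95
ee_pos: [0.4229, 0.2041, 0.0988]
eef_rot: [-3.141, 0.007, -2.712]
force: [1.2, -0.0, -0.0]
grip_width: 0.0612
grip_force: 0.0
```

{"name": "step_arm", "arguments": {"plan": [{"dx":0,"dy":0,"dz":0.3,"rx":0,"ry":0,"rz":0,"claw":0.35},{"dx":0,"dy":0,"dz":0,"rx":0,"ry":0,"rz":0,"claw":0.35},{"dx":0,"dy":0,"dz":0,"rx":0,"ry":0,"rz":0,"claw":0.35}]}}

```text
time_s: 12.25
ee_pos: [0.4245, 0.2038, 0.066]
eef_rot: [-3.142, -0.0, -2.713]
force: [1.2, 0.0, 0.4]
grip_width: 0.0607
grip_force: 0.0
```

```bash
python3 d.py 204.5 424 204 20 424 204 120; python3 d.py 180 424 204 120 652 55 120 652 55 25
```

```text
t 12.2 pos [424.5 203.8  66. ] rpy [-180.    -0.  -155.5] q6 -93.0 w 60.7 f 0.0 [1.2 0.  0.4]
rz 0.0
leg [424. 204.  20.] -> [0.003 0.004 0.46 ]
leg [424. 204. 120.] -> [-0.  0. -1.]
t 12.2 pos [424.5 203.8  66. ] rpy [-180.    -0.  -155.5] q6 -93.0 w 60.7 f 0.0 [1.2 0.  0.4]
rz 0.273
leg [424. 204. 120.] -> [ 0.005  0.002 -0.54 ]
leg [652.  55. 120.] -> [-2.28 -1.49 -0.  ]
leg [652.  55.  25.] -> [0.   0.   0.95]
```

{"name": "step_arm", "arguments": {"plan": [{"dx":0,"dy":0,"dz":0.23,"rx":0,"ry":0,"rz":0,"claw":0.35},{"dx":0,"dy":0,"dz":0.23,"rx":0,"ry":0,"rz":0,"claw":0.35},{"dx":0,"dy":0,"dz":0,"rx":0,"ry":0,"rz":0,"claw":0.35},{"dx":0,"dy":0,"dz":0,"rx":0,"ry":0,"rz":0,"claw":1},{"dx":0,"dy":0,"dz":0,"rx":0,"ry":0,"rz":0,"claw":1},{"dx":0,"dy":0,"dz":0,"rx":0,"ry":0,"rz":0,"claw":1},{"dx":0,"dy":0,"dz":0,"rx":0,"ry":0,"rz":0,"claw":1},{"dx":0,"dy":0,"dz":0,"rx":0,"ry":0,"rz":0,"claw":1},{"dx":0,"dy":0,"dz":0,"rx":0,"ry":0,"rz":0,"claw":1}]}}

```text
time_s: 13.15
ee_pos: [0.4245, 0.2038, 0.0199]
eef_rot: [-3.142, 0.001, -2.713]
force: [-1.9, 0.6, 6.5]
grip_width: 0.0293
grip_force: 35.0
```

{"name": "step_arm", "arguments": {"plan": [{"dx":0,"dy":0,"dz":-0.2,"rx":0,"ry":0,"rz":0,"claw":1},{"dx":0,"dy":0,"dz":-0.3,"rx":0,"ry":0,"rz":0.091,"claw":1},{"dx":0,"dy":0,"dz":-0.4,"rx":0,"ry":0,"rz":0.091,"claw":1},{"dx":0,"dy":0,"dz":-0.3,"rx":0,"ry":0,"rz":0.091,"claw":1},{"dx":0,"dy":0,"dz":0,"rx":0,"ry":0,"rz":0,"claw":1}]}}

```text
time_s: 13.65
ee_pos: [0.4257, 0.2043, 0.143]
eef_rot: [3.139, 0.006, 3.137]
force: [0.0, 0.1, -0.9]
grip_width: 0.0296
grip_force: 35.0
```

{"name": "step_arm", "arguments": {"plan": [{"dx":-0.326,"dy":-0.213,"dz":0,"rx":0,"ry":0,"rz":0,"claw":1},{"dx":-0.326,"dy":-0.213,"dz":0,"rx":0,"ry":0,"rz":0,"claw":1},{"dx":-0.326,"dy":-0.213,"dz":0,"rx":0,"ry":0,"rz":0,"claw":1},{"dx":-0.326,"dy":-0.213,"dz":0,"rx":0,"ry":0,"rz":0,"claw":1},{"dx":-0.326,"dy":-0.213,"dz":0,"rx":0,"ry":0,"rz":0,"claw":1},{"dx":-0.326,"dy":-0.213,"dz":0,"rx":0,"ry":0,"rz":0,"claw":1},{"dx":-0.326,"dy":-0.213,"dz":0,"rx":0,"ry":0,"rz":0,"claw":1},{"dx":0,"dy":0,"dz":0.35,"rx":0,"ry":0,"rz":0,"claw":1},{"dx":0,"dy":0,"dz":0.35,"rx":0,"ry":0,"rz":0,"claw":1},{"dx":0,"dy":0,"dz":0,"rx":0,"ry":0,"rz":0,"claw":1}]}}

```text
time_s: 14.65
ee_pos: [0.6494, 0.0541, 0.063]
eef_rot: [-3.141, -0.01, -3.141]
force: [-0.2, 1.1, -0.4]
grip_width: 0.0297
grip_force: 35.0
```

```bash
python3 d.py 166 652 55 25 652 55 140 473.5 -68.5 140 473.5 -68.5 20
```

```text
t 14.7 pos [649.4  54.1  63. ] rpy [-180.    -0.6 -180. ] q6 -88.0 w 29.7 f 35.0 [-0.2  1.1 -0.4]
rz 0.156
leg [652.  55.  25.] -> [-0.023  0.015  0.38 ]
leg [652.  55. 140.] -> [ 0.    0.   -1.15]
leg [473.5 -68.5 140. ] -> [ 1.433 -1.63  -0.   ]
leg [473.5 -68.5  20. ] -> [0.  0.  1.2]
```

{"name": "step_arm", "arguments": {"plan": [{"dx":0,"dy":0,"dz":0.25,"rx":0,"ry":0,"rz":0,"claw":1},{"dx":0,"dy":0,"dz":0.2,"rx":0,"ry":0,"rz":0,"claw":1},{"dx":0,"dy":0,"dz":0,"rx":0,"ry":0,"rz":0,"claw":1},{"dx":0,"dy":0,"dz":0,"rx":0,"ry":0,"rz":0,"claw":1},{"dx":0,"dy":0,"dz":0,"rx":0,"ry":0,"rz":0,"claw":0.52},{"dx":0,"dy":0,"dz":0,"rx":0,"ry":0,"rz":0,"claw":0.52},{"dx":0,"dy":0,"dz":0,"rx":0,"ry":0,"rz":0,"claw":0.52},{"dx":0,"dy":0,"dz":0,"rx":0,"ry":0,"rz":0,"claw":0.52}]}}

```text
time_s: 15.45
ee_pos: [0.6524, 0.0545, 0.0246]
eef_rot: [-3.142, 0.0, 3.141]
force: [-0.0, 0.3, -0.5]
grip_width: 0.0448
grip_force: 0.0
```

{"name": "step_arm", "arguments": {"plan": [{"dx":0,"dy":0,"dz":-0.3,"rx":0,"ry":0,"rz":0,"claw":0.52},{"dx":0,"dy":0,"dz":-0.4,"rx":0,"ry":0,"rz":0.078,"claw":0.3},{"dx":0,"dy":0,"dz":-0.4,"rx":0,"ry":0,"rz":0.078,"claw":0.3},{"dx":0.287,"dy":-0.326,"dz":0,"rx":0,"ry":0,"rz":0,"claw":0.3},{"dx":0.287,"dy":-0.326,"dz":0,"rx":0,"ry":0,"rz":0,"claw":0.3},{"dx":0.287,"dy":-0.326,"dz":0,"rx":0,"ry":0,"rz":0,"claw":0.3},{"dx":0.287,"dy":-0.326,"dz":0,"rx":0,"ry":0,"rz":0,"claw":0.3},{"dx":0.287,"dy":-0.326,"dz":0,"rx":0,"ry":0,"rz":0,"claw":0.3},{"dx":0,"dy":0,"dz":0.3,"rx":0,"ry":0,"rz":0,"claw":0.3},{"dx":0,"dy":0,"dz":0.35,"rx":0,"ry":0,"rz":0,"claw":0.3}]}}

```text
time_s: 16.45
ee_pos: [0.4739, -0.0697, 0.0703]
eef_rot: [3.142, 0.004, 2.894]
force: [0.5, -0.4, -0.4]
grip_width: 0.0656
grip_force: 0.0
```

{"name": "step_arm", "arguments": {"plan": [{"dx":0,"dy":0,"dz":0,"rx":0,"ry":0,"rz":0,"claw":0.3},{"dx":0,"dy":0,"dz":0,"rx":0,"ry":0,"rz":0,"claw":0.3}]}}

```text
time_s: 16.65
ee_pos: [0.4737, -0.0687, 0.0699]
eef_rot: [-3.142, -0.001, 2.896]
force: [-0.3, -1.5, 0.7]
grip_width: 0.0657
grip_force: 0.0
```

```bash
python3 d.py 166 473.5 -68.5 20 473.5 -68.5 140 650 -33 140 650 -33 25
```

```text
t 16.6 pos [473.7 -68.7  69.9] rpy [-180.    -0.   165.9] q6 -89.0 w 65.7 f 0.0 [-0.3 -1.5  0.7]
rz -0.001
leg [473.5 -68.5  20. ] -> [0.002 0.002 0.499]
leg [473.5 -68.5 140. ] -> [ 0.   0.  -1.2]
leg [650. -33. 140.] -> [-1.627  0.771 -0.   ]
leg [650. -33.  25.] -> [0.   0.   1.15]
```

{"name": "step_arm", "arguments": {"plan": [{"dx":0,"dy":0,"dz":0.25,"rx":0,"ry":0,"rz":0,"claw":0.3},{"dx":0,"dy":0,"dz":0.25,"rx":0,"ry":0,"rz":0,"claw":0.3},{"dx":0,"dy":0,"dz":0,"rx":0,"ry":0,"rz":0,"claw":0.3},{"dx":0,"dy":0,"dz":0,"rx":0,"ry":0,"rz":0,"claw":1},{"dx":0,"dy":0,"dz":0,"rx":0,"ry":0,"rz":0,"claw":1},{"dx":0,"dy":0,"dz":0,"rx":0,"ry":0,"rz":0,"claw":1},{"dx":0,"dy":0,"dz":0,"rx":0,"ry":0,"rz":0,"claw":1},{"dx":0,"dy":0,"dz":0,"rx":0,"ry":0,"rz":0,"claw":1},{"dx":0,"dy":0,"dz":0,"rx":0,"ry":0,"rz":0,"claw":1}]}}

```text
time_s: 17.55
ee_pos: [0.4738, -0.0688, 0.02]
eef_rot: [3.142, 0.001, 2.896]
force: [-1.3, 0.0, 6.5]
grip_width: 0.0358
grip_force: 35.0
```

{"name": "step_arm", "arguments": {"plan": [{"dx":0,"dy":0,"dz":-0.2,"rx":0,"ry":0,"rz":0,"claw":1},{"dx":0,"dy":0,"dz":-0.3,"rx":0,"ry":0,"rz":0,"claw":1},{"dx":0,"dy":0,"dz":-0.4,"rx":0,"ry":0,"rz":0,"claw":1},{"dx":0,"dy":0,"dz":-0.3,"rx":0,"ry":0,"rz":0,"claw":1},{"dx":0,"dy":0,"dz":0,"rx":0,"ry":0,"rz":0,"claw":1}]}}

```text
time_s: 18.05
ee_pos: [0.475, -0.0691, 0.1431]
eef_rot: [3.141, 0.006, 2.896]
force: [0.3, -1.4, -1.7]
grip_width: 0.0358
grip_force: 35.0
```

{"name": "step_arm", "arguments": {"plan": [{"dx":-0.407,"dy":0.193,"dz":0,"rx":0,"ry":0,"rz":0,"claw":1},{"dx":-0.407,"dy":0.193,"dz":0,"rx":0,"ry":0,"rz":0,"claw":1},{"dx":-0.407,"dy":0.193,"dz":0,"rx":0,"ry":0,"rz":0,"claw":1},{"dx":-0.407,"dy":0.193,"dz":0,"rx":0,"ry":0,"rz":0,"claw":1},{"dx":0,"dy":0,"dz":0.3,"rx":0,"ry":0,"rz":0,"claw":1},{"dx":0,"dy":0,"dz":0.4,"rx":0,"ry":0,"rz":0,"claw":1},{"dx":0,"dy":0,"dz":0,"rx":0,"ry":0,"rz":0,"claw":1},{"dx":0,"dy":0,"dz":0,"rx":0,"ry":0,"rz":0,"claw":1}]}}

```text
time_s: 18.85
ee_pos: [0.6498, -0.0335, 0.069]
eef_rot: [-3.141, -0.002, 2.896]
force: [-0.4, 1.1, 0.2]
grip_width: 0.0352
grip_force: 35.0
```

```bash
python3 d.py 23 650 -33 25 650 -33 140 388 -319 140 388 -319 20
```

```text
t 18.9 pos [649.8 -33.5  69. ] rpy [-1.800e+02 -1.000e-01  1.659e+02] q6 -82.0 w 35.2 f 35.0 [-0.4  1.1  0.2]
rz 1.588
leg [650. -33.  25.] -> [ 0.004 -0.004  0.44 ]
leg [650. -33. 140.] -> [ 0.    0.   -1.15]
leg [ 388. -319.  140.] -> [-3.529  1.609 -0.   ]
leg [ 388. -319.   20.] -> [0.  0.  1.2]
```

{"name": "step_arm", "arguments": {"plan": [{"dx":0,"dy":0,"dz":0.24,"rx":0,"ry":0,"rz":0,"claw":1},{"dx":0,"dy":0,"dz":0.2,"rx":0,"ry":0,"rz":0,"claw":1},{"dx":0,"dy":0,"dz":0,"rx":0,"ry":0,"rz":0,"claw":1},{"dx":0,"dy":0,"dz":0,"rx":0,"ry":0,"rz":0,"claw":1},{"dx":0,"dy":0,"dz":0,"rx":0,"ry":0,"rz":0,"claw":0.48},{"dx":0,"dy":0,"dz":0,"rx":0,"ry":0,"rz":0,"claw":0.48},{"dx":0,"dy":0,"dz":0,"rx":0,"ry":0,"rz":0,"claw":0.48},{"dx":0,"dy":0,"dz":0,"rx":0,"ry":0,"rz":0,"claw":0.48}]}}

```text
time_s: 19.65
ee_pos: [0.6503, -0.0335, 0.0257]
eef_rot: [3.142, 0.0, 2.896]
force: [-0.1, -0.4, 0.3]
grip_width: 0.0486
grip_force: 0.0
```

{"name": "step_arm", "arguments": {"plan": [{"dx":0,"dy":0,"dz":-0.35,"rx":0,"ry":0,"rz":0,"claw":0.48},{"dx":0,"dy":0,"dz":-0.4,"rx":0,"ry":0,"rz":0,"claw":0.48},{"dx":0,"dy":0,"dz":-0.4,"rx":0,"ry":0,"rz":0.0882,"claw":0.48},{"dx":0,"dy":0,"dz":0,"rx":0,"ry":0,"rz":0.0882,"claw":0.48},{"dx":0,"dy":0,"dz":0,"rx":0,"ry":0,"rz":0.0882,"claw":0.48},{"dx":0,"dy":0,"dz":0,"rx":0,"ry":0,"rz":0.0882,"claw":0.48},{"dx":0,"dy":0,"dz":0,"rx":0,"ry":0,"rz":0.0882,"claw":0.48},{"dx":0,"dy":0,"dz":0,"rx":0,"ry":0,"rz":0.0882,"claw":0.48},{"dx":0,"dy":0,"dz":0,"rx":0,"ry":0,"rz":0.0882,"claw":0.48},{"dx":0,"dy":0,"dz":0,"rx":0,"ry":0,"rz":0.0882,"claw":0.48}]}}

```text
time_s: 20.65
ee_pos: [0.6502, -0.0335, 0.1404]
eef_rot: [-3.142, -0.0, 1.782]
force: [-0.6, 0.0, -0.3]
grip_width: 0.0493
grip_force: 0.0
```

{"name": "step_arm", "arguments": {"plan": [{"dx":0,"dy":0,"dz":0,"rx":0,"ry":0,"rz":0.0882,"claw":0.48},{"dx":0,"dy":0,"dz":0,"rx":0,"ry":0,"rz":0.0882,"claw":0.48},{"dx":0,"dy":0,"dz":0,"rx":0,"ry":0,"rz":0.0882,"claw":0.48},{"dx":0,"dy":0,"dz":0,"rx":0,"ry":0,"rz":0.0882,"claw":0.48},{"dx":0,"dy":0,"dz":0,"rx":0,"ry":0,"rz":0.0882,"claw":0.48},{"dx":0,"dy":0,"dz":0,"rx":0,"ry":0,"rz":0.0882,"claw":0.48},{"dx":0,"dy":0,"dz":0,"rx":0,"ry":0,"rz":0.0882,"claw":0.48},{"dx":0,"dy":0,"dz":0,"rx":0,"ry":0,"rz":0.0882,"claw":0.48},{"dx":0,"dy":0,"dz":0,"rx":0,"ry":0,"rz":0.0882,"claw":0.48},{"dx":0,"dy":0,"dz":0,"rx":0,"ry":0,"rz":0.0882,"claw":0.48}]}}

```text
time_s: 21.65
ee_pos: [0.6502, -0.0335, 0.1404]
eef_rot: [-3.142, -0.0, 0.396]
force: [0.7, 0.5, -0.9]
grip_width: 0.049
grip_force: 0.0
```

```bash
python3 d.py 23 388 -319 140 388 -319 20
```

```text
t 21.6 pos [650.2 -33.5 140.4] rpy [-180.    -0.    22.7] q6 61.0 w 49.0 f 0.0 [ 0.7  0.5 -0.9]
rz -0.003
leg [ 388. -319.  140.] -> [-3.529  1.604  0.004]
leg [ 388. -319.   20.] -> [0.  0.  1.2]
```

{"name": "step_arm", "arguments": {"plan": [{"dx":-0.392,"dy":0.178,"dz":0,"rx":0,"ry":0,"rz":0,"claw":0.45},{"dx":-0.392,"dy":0.178,"dz":0,"rx":0,"ry":0,"rz":0,"claw":0.45},{"dx":-0.392,"dy":0.178,"dz":0,"rx":0,"ry":0,"rz":0,"claw":0.45},{"dx":-0.392,"dy":0.178,"dz":0,"rx":0,"ry":0,"rz":0,"claw":0.45},{"dx":-0.392,"dy":0.178,"dz":0,"rx":0,"ry":0,"rz":0,"claw":0.45},{"dx":-0.392,"dy":0.178,"dz":0,"rx":0,"ry":0,"rz":0,"claw":0.45},{"dx":-0.392,"dy":0.178,"dz":0,"rx":0,"ry":0,"rz":0,"claw":0.45},{"dx":-0.392,"dy":0.178,"dz":0,"rx":0,"ry":0,"rz":0,"claw":0.45},{"dx":-0.392,"dy":0.178,"dz":0,"rx":0,"ry":0,"rz":0,"claw":0.45},{"dx":0,"dy":0,"dz":0.35,"rx":0,"ry":0,"rz":0,"claw":0.45}]}}

```text
time_s: 22.65
ee_pos: [0.3872, -0.3234, 0.1086]
eef_rot: [3.134, -0.003, 0.398]
force: [0.7, -0.0, 0.2]
grip_width: 0.0517
grip_force: 0.0
```

{"name": "step_arm", "arguments": {"plan": [{"dx":0,"dy":0,"dz":0.35,"rx":0,"ry":0,"rz":0,"claw":0.45},{"dx":0,"dy":0,"dz":0,"rx":0,"ry":0,"rz":0,"claw":0.45},{"dx":0,"dy":0,"dz":0,"rx":0,"ry":0,"rz":0,"claw":0.45}]}}

```text
time_s: 22.95
ee_pos: [0.3884, -0.319, 0.071]
eef_rot: [-3.141, 0.0, 0.402]
force: [0.2, -0.1, 0.7]
grip_width: 0.0517
grip_force: 0.0
```

```bash
python3 d.py 23 388 -319 20 388 -319 140 620 315 140 620 315 25
```

```text
t 22.9 pos [ 388.4 -319.    71. ] rpy [-180.     0.    23.1] q6 23.0 w 51.7 f 0.0 [ 0.2 -0.1  0.7]
rz 0.001
leg [ 388. -319.   20.] -> [-0.004 -0.002  0.51 ]
leg [ 388. -319.  140.] -> [ 0.   0.  -1.2]
leg [620. 315. 140.] -> [ 4.613 -4.93  -0.   ]
leg [620. 315.  25.] -> [0.   0.   1.15]
```

{"name": "step_arm", "arguments": {"plan": [{"dx":0,"dy":0,"dz":0.25,"rx":0,"ry":0,"rz":0,"claw":0.45},{"dx":0,"dy":0,"dz":0.26,"rx":0,"ry":0,"rz":0,"claw":0.45},{"dx":0,"dy":0,"dz":0,"rx":0,"ry":0,"rz":0,"claw":0.45},{"dx":0,"dy":0,"dz":0,"rx":0,"ry":0,"rz":0,"claw":1},{"dx":0,"dy":0,"dz":0,"rx":0,"ry":0,"rz":0,"claw":1},{"dx":0,"dy":0,"dz":0,"rx":0,"ry":0,"rz":0,"claw":1},{"dx":0,"dy":0,"dz":0,"rx":0,"ry":0,"rz":0,"claw":1},{"dx":0,"dy":0,"dz":0,"rx":0,"ry":0,"rz":0,"claw":1},{"dx":0,"dy":0,"dz":0,"rx":0,"ry":0,"rz":0,"claw":1}], "grip_force": 45}}

```text
time_s: 23.85
ee_pos: [0.3884, -0.3192, 0.0198]
eef_rot: [3.141, -0.0, 0.402]
force: [-0.3, 1.4, 6.5]
grip_width: 0.0149
grip_force: 45.0
```

{"name": "step_arm", "arguments": {"plan": [{"dx":0,"dy":0,"dz":-0.2,"rx":0,"ry":0,"rz":0,"claw":1},{"dx":0,"dy":0,"dz":-0.3,"rx":0,"ry":0,"rz":0,"claw":1},{"dx":0,"dy":0,"dz":-0.4,"rx":0,"ry":0,"rz":0,"claw":1},{"dx":0,"dy":0,"dz":-0.3,"rx":0,"ry":0,"rz":0,"claw":1},{"dx":0,"dy":0,"dz":0,"rx":0,"ry":0,"rz":0,"claw":1}]}}

```text
time_s: 24.35
ee_pos: [0.3893, -0.32, 0.1429]
eef_rot: [3.136, -0.002, 0.402]
force: [-0.1, -0.4, -2.0]
grip_width: 0.0148
grip_force: 45.0
```

{"name": "step_arm", "arguments": {"plan": [{"dx":0.3075,"dy":-0.3287,"dz":0,"rx":0,"ry":0,"rz":0,"claw":1},{"dx":0.3075,"dy":-0.3287,"dz":0,"rx":0,"ry":0,"rz":0,"claw":1},{"dx":0.3075,"dy":-0.3287,"dz":0,"rx":0,"ry":0,"rz":0,"claw":1},{"dx":0.3075,"dy":-0.3287,"dz":0,"rx":0,"ry":0,"rz":0,"claw":1},{"dx":0.3075,"dy":-0.3287,"dz":0,"rx":0,"ry":0,"rz":0,"claw":1},{"dx":0.3075,"dy":-0.3287,"dz":0,"rx":0,"ry":0,"rz":0,"claw":1},{"dx":0.3075,"dy":-0.3287,"dz":0,"rx":0,"ry":0,"rz":0,"claw":1},{"dx":0.3075,"dy":-0.3287,"dz":0,"rx":0,"ry":0,"rz":0,"claw":1}]}}

```text
time_s: 25.15
ee_pos: [0.5115, 0.0212, 0.1381]
eef_rot: [-3.141, 0.001, 0.402]
force: [1.4, -1.0, -1.7]
grip_width: 0.0147
grip_force: 45.0
```

{"name": "step_arm", "arguments": {"plan": [{"dx":0.3075,"dy":-0.3287,"dz":0,"rx":0,"ry":0,"rz":0,"claw":1},{"dx":0.3075,"dy":-0.3287,"dz":0,"rx":0,"ry":0,"rz":0,"claw":1},{"dx":0.3075,"dy":-0.3287,"dz":0,"rx":0,"ry":0,"rz":0,"claw":1},{"dx":0.3075,"dy":-0.3287,"dz":0,"rx":0,"ry":0,"rz":0,"claw":1},{"dx":0.3075,"dy":-0.3287,"dz":0,"rx":0,"ry":0,"rz":0,"claw":1},{"dx":0.3075,"dy":-0.3287,"dz":0,"rx":0,"ry":0,"rz":0,"claw":1},{"dx":0.3075,"dy":-0.3287,"dz":0,"rx":0,"ry":0,"rz":0,"claw":1},{"dx":0,"dy":0,"dz":0.3,"rx":0,"ry":0,"rz":0,"claw":1},{"dx":0,"dy":0,"dz":0.3,"rx":0,"ry":0,"rz":0,"claw":1},{"dx":0,"dy":0,"dz":0,"rx":0,"ry":0,"rz":0,"claw":1}]}}

```text
time_s: 26.15
ee_pos: [0.6171, 0.3144, 0.0729]
eef_rot: [3.141, 0.01, 0.403]
force: [-0.3, -1.1, -1.6]
grip_width: 0.0149
grip_force: 45.0
```

{"name": "step_arm", "arguments": {"plan": [{"dx":0,"dy":0,"dz":0,"rx":0,"ry":0,"rz":0,"claw":1}]}}

```text
time_s: 26.25
ee_pos: [0.6195, 0.315, 0.0788]
eef_rot: [3.142, 0.002, 0.402]
force: [0.8, 0.4, -0.6]
grip_width: 0.0148
grip_force: 45.0
```

```bash
python3 d.py 23 620 315 25
```

```text
t 26.2 pos [619.5 315.   78.8] rpy [1.8e+02 1.0e-01 2.3e+01] q6 91.0 w 14.8 f 45.0 [ 0.8  0.4 -0.6]
rz 0.0
leg [620. 315.  25.] -> [0.005 0.002 0.538]
```

Then release, lift, and swing clear of the trays for a check picture.

{"name": "step_arm", "arguments": {"plan": [{"dx":0,"dy":0,"dz":0.3,"rx":0,"ry":0,"rz":0,"claw":1},{"dx":0,"dy":0,"dz":0.24,"rx":0,"ry":0,"rz":0,"claw":1},{"dx":0,"dy":0,"dz":0,"rx":0,"ry":0,"rz":0,"claw":1},{"dx":0,"dy":0,"dz":0,"rx":0,"ry":0,"rz":0,"claw":1},{"dx":0,"dy":0,"dz":0,"rx":0,"ry":0,"rz":0,"claw":0.55},{"dx":0,"dy":0,"dz":0,"rx":0,"ry":0,"rz":0,"claw":0.55},{"dx":0,"dy":0,"dz":0,"rx":0,"ry":0,"rz":0,"claw":0.55},{"dx":0,"dy":0,"dz":0,"rx":0,"ry":0,"rz":0,"claw":0.55},{"dx":0,"dy":0,"dz":-0.2,"rx":0,"ry":0,"rz":0,"claw":0.55},{"dx":0,"dy":0,"dz":-0.4,"rx":0,"ry":0,"rz":0,"claw":0.55}]}}

```text
time_s: 27.25
ee_pos: [0.6183, 0.3146, 0.0828]
eef_rot: [3.142, 0.006, 0.402]
force: [-0.1, 0.1, -0.6]
grip_width: 0.042
grip_force: 0.0
```

{"name": "step_arm", "arguments": {"plan": [{"dx":0,"dy":0,"dz":-0.4,"rx":0,"ry":0,"rz":0,"claw":0.55},{"dx":0,"dy":0,"dz":-0.4,"rx":0,"ry":0,"rz":0,"claw":0.55},{"dx":-0.35,"dy":0,"dz":0,"rx":0,"ry":0,"rz":0,"claw":0.55},{"dx":-0.35,"dy":0,"dz":0,"rx":0,"ry":0,"rz":0,"claw":0.55},{"dx":-0.35,"dy":0,"dz":0,"rx":0,"ry":0,"rz":0,"claw":0.55},{"dx":-0.35,"dy":0,"dz":0,"rx":0,"ry":0,"rz":0,"claw":0.55},{"dx":-0.35,"dy":0,"dz":0,"rx":0,"ry":0,"rz":0,"claw":0.55},{"dx":0,"dy":0,"dz":0,"rx":0,"ry":0,"rz":0,"claw":0.55},{"dx":0,"dy":0,"dz":0,"rx":0,"ry":0,"rz":0,"claw":0.55}]}}

```text
time_s: 28.15
ee_pos: [0.4589, 0.2469, 0.1661]
eef_rot: [-3.142, -0.002, 0.402]
force: [0.1, 0.7, 0.5]
grip_width: 0.0424
grip_force: 0.0
```

Run:
```python
from meas import *
for i,(p,C) in enumerate(run(dict(grey=(.650,-.033),red=(.652,.055),nut=(.622,.232),bolt=(.620,.315),wood=(.59,-.25),jar=(.47,.068)),.05,.009)):
    save(p,f"pics/end{i}.png",1.25)
```

```text
top grey 281 [654.  -48.3] 69 58 83.7 mean [648.6 -37.2] zmax 0.033
top red 169 [653.   55.4] 40 27 0.5 mean [650.2  55.3] zmax 0.029
top nut 212 [624.  234.7] 91 38 46.3 mean [620.7 231.7] zmax 0.028
top bolt 251 [626.  305.8] 72 51 22.9 mean [620.5 315. ] zmax 0.031
top wood 269 [ 590.  -246.7] 81 25 -10.9 mean [ 588.6 -248.2] zmax 0.024
top jar 516 [478.5  70.6] 55 53 -0.6 mean [476.   70.1] zmax 0.067
scene grey 260 [646.7 -39.5] 94 85 -11.2 mean [654.7 -37.2] zmax 0.035
scene red 168 [658.3  59.4] 87 62 76.7 mean [655.9  55.3] zmax 0.031
scene nut 190 [622.6 221.6] 84 74 -40.2 mean [625.  230.2] zmax 0.03
scene bolt 243 [619.8 319.2] 90 81 -87.4 mean [622.9 317.7] zmax 0.034
scene wood 235 [ 593.7 -248.1] 87 74 45.0 mean [ 593.5 -250.2] zmax 0.026
scene jar 440 [482.6  70. ] 57 56 43.9 mean [489.1  70.6] zmax 0.07
```

View pics/end0.png

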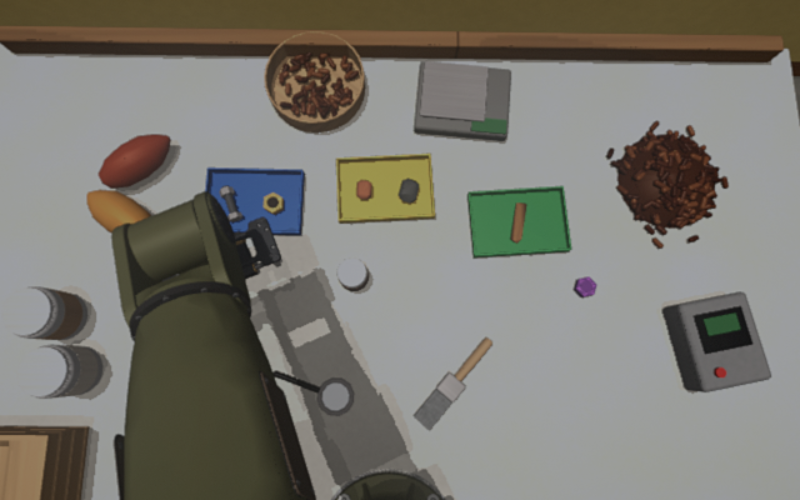

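View pics/end1.png

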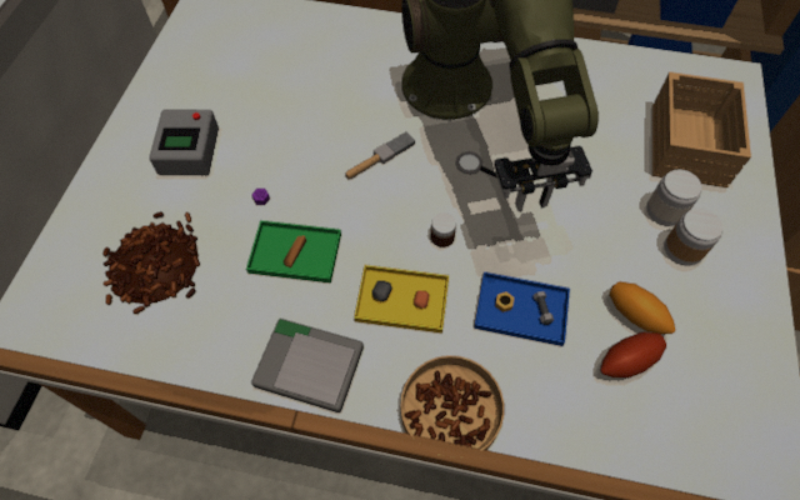

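Both views show every find flat in its tray: bolt (230,203) and nut (273,203) in blue, red (364,189) and grey (409,190) stones in yellow, and wood (518,222) in green. The jar at (352,274) has not moved, and the arm is clear of everything.

```bash
python3 -c "
from h import *
print(hand_in())"
```

```text
the job is handed in; nothing more can be done
None
```

I handed the job in at about 28 s: both stones are in the yellow tray, the bolt and brass nut in the blue and the wood in the green, with the jar unmoved; the final pictures confirm this, but no verdict came back.

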